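# Feel for the release groove of the slide case

## Robot

A 6-joint arm with a two-finger parallel gripper is mounted at the origin on a cart in front of the work surface, level with it; the furniture and walls round the work are solid. World frame = base frame: x ahead of the robot, y to its left, z up, the work surface at z = 0. Lengths are in m, angles in degrees, forces in N, time in s.
With the tool pointing down it reaches from about 0.35 to 0.8 m from the base axis. Payload 7.3 kg.
Tool frame: the origin (TCP) lies between the finger pads; the fingertips stand 17 mm ahead of it and the grasp point (between the pads) lies 2 mm behind it; z points along the fingers, y is the line along which they close (so a half turn about z gives the same grasp; the last joint's range is limited). The gripper opens to 85 mm and grips with 20 to 120 N. Pads are 22 mm wide; open, the fingers measure 114 mm over their backs; the gripper's body (76 mm by 85 mm) begins 54 mm behind the grasp point. The pads swing forward as they close: fully open they stand 13 mm farther back than shut.
Start: joints at [-81.761, 19.595, 87.324, -0, 73.075, -8.365], TCP at [0.15, -0.503, 0.248] pointing down, gripper open.
Joint ranges: [-145.02, 145.02], [-44.19, 115.74], [2.07, 154.8], [-57.11, 237.11], [16.16, 152.29], [-177.93, 177.93]. Speed limits (degrees/s): [147.25, 147.25, 180, 180, 180, 180].

## Interface

Orientations are given as [roll, pitch, yaw] about the fixed x, y, z axes, in that order (R = Rz(yaw) Ry(pitch) Rx(roll)).
In Python, from bench import arm, get_image gives the robot as it stands. The module is installed in compiled form; this text tells all that it offers.
- The arm moves only by the tool apply_moves, never from a script. Its argument "steps" is a list that holds one entry, the list of rows, each a list of 7 numbers: the shift along the tool's x, y, z in m, then the turn, a rotation vector about the tool's x, y, z in degrees, then the opening, from 0 (shut) to 1 (fully open). A call has 1 to 5 rows; each row shifts and turns the commanded pose from where the row before left it, along the tool's axes as they then stand; what a row does not reach is not made up. A row lasts 1/10 s, in which the tool goes at most 50 mm and 8.59 degrees, less where a joint would pass 70% of its speed; a pose out of reach is approached as far as the arm can. A call with a gripper value outside its range is refused whole. The fingers move at their own pace and stop on an object; the grip force is fixed at half the most. Time passes only in rows, so rows that do not move let the fingers close. It gives the time, the measured TCP pose, the force, the opening and the grip force at its end, in the units of the state.
- arm.sense(): the state, without advancing time (a new reading comes with each control period).
- get_image(name): name is "scene" or "top" or "wrist"; returns a dict with "img" (400x640x3 uint8, blue, green, red), "depth" (400x640 float32, m along the optical axis (not along the pixel's ray), 0 where there is no reading), "fx", "fy", "cx", "cy" (pixels), "k1" (the pictures are not rectified: a ray, as slopes to the right and down, at radius r is drawn at 1 + k1 r^2 times it, then the intrinsics apply), "extrinsics" (4x4, takes a point from world to camera coordinates). Camera axes: x right, y up, looking along -z (the intrinsics and any distortion apply to the point x, -y, -z); pixel columns grow to the right and rows downward; lengths in m; the calibration is good to about 2 mm. A picture is of the moment at which its call begins.
- arm.sign_off(): hands the job in; it is judged then, once.
The state is a dict: "time_s": time; "joint_positions": joint angles; "dq": joint speeds; "joint_torque": joint torques, N m; "eef_pos": TCP position; "tool_rot": TCP orientation; "force": force on the tool from outside, world axes, zero at the start; "torque": the same for the moment, N m; "grip_width": opening from 0.0 (shut) to 1.0 (fully open); "grasp_force": force on a finger pad.
Only numpy, scipy, OpenCV 4.12 (cv2) and the standard library are available. Lean on these libraries where they do the work, as an engineer would, in place of code of your own. Each camera call takes 0.05 s, during which the arm holds its last target. There are 200 camera calls.

## Task

The lid of the long slide case is let go by a release hidden in a groove somewhere along the black rail of its front edge. Feel along the rail lightly with the fingertips to find the groove, then press inside it all the way down, so that the blue lid pops up ajar, and take the hand away. Only touch the case, do not lift it or shove it about, and leave the vials, the timer and the bottle alone.

Things in the scene. Friction and masses are not known exactly. Their poses are not given: they have to be found in the camera images.
- slide_case: grey slide-storage case with a flat blue lid, 130 (x) x 320 (y) x 60 (z) mm, about 3 kg, loose on rubber feet. Origin: centre of its underside; own z up, own -x is its front (roughly towards the robot), own y along the front edge. The lid covers own x -37 to +63 mm, its top at z 59.5 mm
- rail_middle (a point): middle of the black rail along the case's front edge, on its flat rigid top, 52 mm above the worktop (own x -51 mm of the case). The rail is 24 mm wide (x) and shows 140 mm of its length (y -70 to +70 mm) between two aluminium end blocks 8 mm higher than it. This point is NOT the groove
- rail_start (a point): right-hand end of the visible rail (own y -70 mm), on its top. The one groove is black too, 46 mm long along the rail, as wide as the rail and open to the front; its middle lies anywhere from 25 to 115 mm from this end and is given nowhere: find it by touch. Its floor, 8 mm below the rail top, is the release tongue
- release_tongue (a joint): how far the tongue in the groove is pressed down, m: 0 up, 0.006 at its stop (tongue's top then 14 mm below the rail top). It gives way at 5 to 6 N and stays where it is pressed.
- case_lid (a joint): opening angle of the blue lid, rad: 0 shut, 0.27 ajar. Its hinge is along the rear top edge (own x +63 mm); the front edge rises. It is linked to the tongue (45 rad per m) and rises about 27 mm at its front as the tongue goes fully down, and stays up.
- vial_red: small vial with a red cap, 16 mm across, 58 mm tall, loose; origin at the centre of its underside. Not to be disturbed
- vial_black: small vial with a black cap, 16 mm across, 58 mm tall, loose; origin at the centre of its underside. Not to be disturbed
- timer: small white timer, 62x58x18 mm, loose; origin at the centre of its underside. Not to be disturbed
- bottle_blue: white bottle with a blue cap, 66 mm across, 118 mm tall, loose; origin at the centre of its underside. Not to be disturbed

How it is judged (in metres and radians):
On the way:
1. the fingers press the tongue inside the groove fully down (value of joint release_tongue above 0.005 m and contact force between the fingers and slide_case above 1 N and x of the grasp point in the frame of slide_case below -0.025 m), for 0.05 s.
At the end, for the whole second after the job is handed in: The tongue is down by more than 5 of its 6 mm, the lid stands ajar by more than 0.22 rad, the case stands flat and at rest within 30 mm of where it stood, and the vials, timer and bottle stand upright within 30 mm of their places (value of joint release_tongue above 0.005 m and value of joint case_lid above 0.22 rad and distance of each of slide_case, vial_red, vial_black, timer, bottle_blue from where it was at the start of the episode below 0.03 m and angle between slide_case's own z axis and vertical below 0.03 rad and linear speed of slide_case below 0.02 m/s and angle between each of vial_red, vial_black, timer, bottle_blue's own z axis and vertical below 0.1 rad); the robot touches nothing.
It fails at once if the case is lifted or tipped (height (world z) of slide_case above 0.012 m or angle between slide_case's own z axis and vertical above 0.12 rad).
It fails at once if the case is shoved more than 30 mm (distance of slide_case from where it was at the start of the episode above 0.03 m).
It fails at once if the case is pressed with more than 45 N (contact force between the fingers and slide_case above 45 N).
It fails at once if a vial, the timer or the bottle is moved more than 30 mm (distance of any of vial_red, vial_black, timer, bottle_blue from where it was at the start of the episode above 0.03 m).
It also fails if it takes over 56 s, if anything falls off the work surface, if the arm or the gripper's body presses on something with over 40 N, if the wrist force passes 120 N, or if a joint passes its speed limit or range.

## Working session

There is one attempt and no reset: what is moved stays moved. The work goes in short steps, Python scripts to look and compute and a tool call to move; the robot and the scene stay as the last step left them, time stands still between calls to the robot, and variables do not carry over. Pictures are saved under pics/ and viewed, at most 10 in all, crops included, and the job is handed in when it is done.

Besides the shell and the picture viewer there is one more tool, called as name(argument=value, ...) on one line, values as JSON. apply_moves: Moves the arm, as the interface text tells. Its arguments: {"type":"object","properties":{"steps":{"type":"array"}},"required":["steps"]}

```bash
mkdir -p pics
cat > h.py <<'E'
import numpy as np, cv2
from bench import arm, get_image
def ray(im,u,v):
    K=np.array([[im['fx'],0,im['cx']],[0,im['fy'],im['cy']],[0,0,1]],float)
    p=cv2.undistortPoints(np.array([[[u,v]]],float),K,np.array([im['k1'],0,0,0],float))[0,0]
    E=np.array(im['extrinsics']); R=E[:3,:3]
    return -R.T@E[:3,3], R.T@np.array([p[0],-p[1],-1])
def onz(im,u,v,z):
    o,d=ray(im,u,v); return o+d*(z-o[2])/d[2]
def dep(im,u,v):
    o,d=ray(im,u,v); return o+d*float(im['depth'][int(round(v)),int(round(u))])
E
python3 - <<'E'
from h import *
s=arm.sense(); print({k:np.round(v,3).tolist() for k,v in s.items()})
for n in("top","scene"):
    im=get_image(n); cv2.imwrite(f"pics/{n}0.png",im['img']); np.save(f"pics/{n}0.npy",im,allow_pickle=True)
    print(n,ray(im,320,200))
E
```

```text
{'time_s': 0.0, 'joint_positions': [-81.762, 19.637, 87.377, -0.001, 73.074, -8.364], 'dq': [-0.077, 0.131, 0.129, -0.063, -0.086, 0.069], 'joint_torque': [-0.0, -43.368, -24.601, -0.0, 0.008, -0.0], 'eef_pos': [0.15, -0.503, 0.248], 'tool_rot': [-179.913, -0.011, 16.603], 'force': [-0.207, 0.042, -0.405], 'torque': [-0.006, 0.015, 0.007], 'grasp_force': 0.0, 'grip_width': 1.001}
top (array([ 0.43176534, -0.14870416,  1.20998938]), array([ 0.04691118,  0.03384774, -0.99846994]))
scene (array([-0.3091721 , -0.56017173,  0.53789887]), array([ 0.79091027,  0.40216413, -0.46124287]))
```

View pics/top0.png

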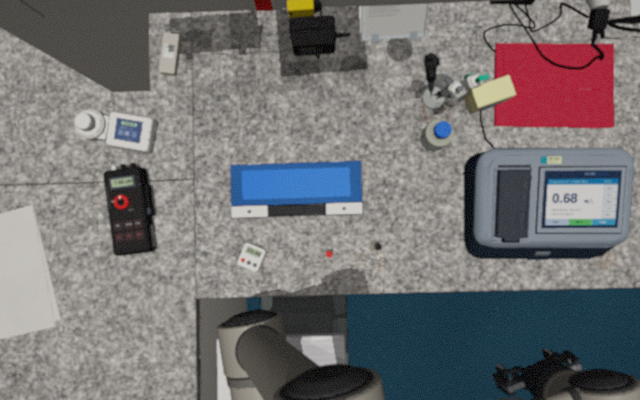

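View pics/scene0.png

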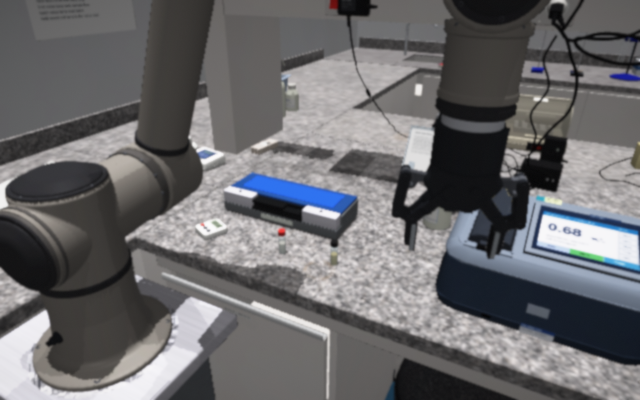

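The top view shows the blue lid at about (231–362, 162–205) and the black rail at about (268–326, 205–215), between white end blocks. The timer is at (251,257), the red vial at (329,253), the black vial at (377,245) and the bottle at (438,133).

Run:
```python
from h import *
im=np.load("pics/top0.npy",allow_pickle=True).item()
hsv=cv2.cvtColor(im['img'],cv2.COLOR_BGR2HSV)
m=cv2.inRange(hsv,(100,120,60),(125,255,255)); m[:, :200]=0;m[:,400:]=0;m[:140]=0;m[240:]=0
c=max(cv2.findContours(m,0,2)[0],key=cv2.contourArea)
r=cv2.minAreaRect(c); print(r)
for p in cv2.boxPoints(r): print("lid",np.round(p,1),np.round(onz(im,*p,.0595),4))
g=im['img'].max(2)
k=np.zeros_like(g); k[200:222,255:340]=(g[200:222,255:340]<60)*255
c=max(cv2.findContours(k,0,2)[0],key=cv2.contourArea); r=cv2.minAreaRect(c); print(r)
for p in cv2.boxPoints(r): print("rail",np.round(p,1),np.round(onz(im,*p,.052),4))
for n,u,v,z in(("timer",251,257,.018),("red",329,253,.058),("black",377,245.5,.058),("bottle",442,130,.118)):
    print(n,np.round(onz(im,u,v,z),3),np.round(dep(im,u,v),3))
print(np.round(dep(im,297,190),4),np.round(dep(im,297,210),4),np.round(dep(im,250,212),4))
cv2.imwrite("pics/c.png",cv2.resize(im['img'][150:275,220:390],None,fx=4,fy=4,interpolation=2))
```

```text
((295.6860046386719, 183.7076416015625), (41.652015686035156, 129.88145446777344), 87.95458984375)
lid [230.  165.2] [0.5766 0.105  0.0595]
lid [359.8 160.6] [ 0.5777 -0.2083  0.0595]
lid [361.3 202.2] [ 0.4775 -0.2085  0.0595]
lid [231.5 206.8] [0.476  0.1034 0.0595]
((296.5, 210.0), (10.0, 55.0), 90.0)
rail [269. 205.] [0.4779 0.0142 0.052 ]
rail [324. 205.] [ 0.4738 -0.1187  0.052 ]
rail [324. 215.] [ 0.4497 -0.118   0.052 ]
rail [269. 215.] [0.4538 0.0148 0.052 ]
timer [0.352 0.067 0.018] [0.351 0.068 0.011]
red [ 0.359 -0.127  0.058] [ 0.359 -0.127  0.056]
black [ 0.373 -0.242  0.058] [ 0.373 -0.242  0.057]
bottle [ 0.634 -0.394  0.118] [ 0.634 -0.395  0.116]
[ 0.5115 -0.0553  0.0612] [ 0.4638 -0.053   0.0498] [0.4623 0.06   0.055 ]
```

View pics/c.png

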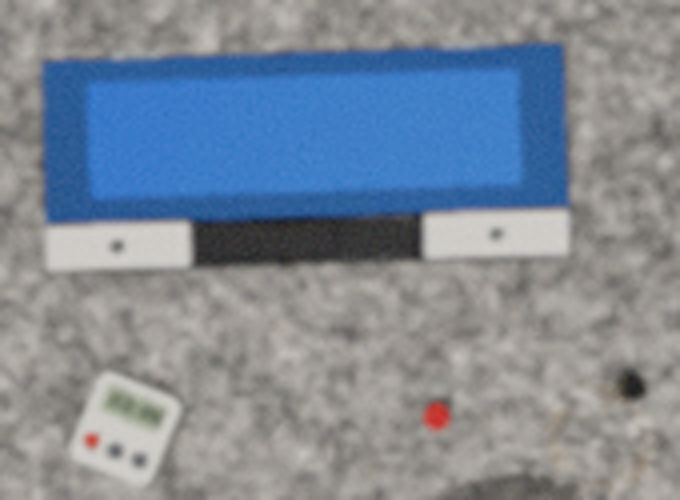

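The case is at yaw ≈0.3°, with the rail middle near (0.463, −0.052) and its top at z ≈ 0.050–0.052. I'll square the tool (tool y along the rail), shut the fingers and move above the rail.

apply_moves(steps=[[[0,0,0,0,0,8.15,0],[0,0,0,0,0,8.15,0],[0.024,-0.032,0,0,0,0,0],[0.024,-0.032,0,0,0,0,0],[0.024,-0.032,0,0,0,0,0]]])

```text
time_s: 0.6
eef_pos: [0.2219, -0.4054, 0.2478]
tool_rot: [-179.9, 0.0, 0.2]
force: [0.7, -0.2, -0.4]
grip_width: 0.143
grasp_force: 0.0
```

apply_moves(steps=[[[0.024,-0.032,0,0,0,0,0],[0.024,-0.032,0,0,0,0,0],[0.024,-0.032,0,0,0,0,0],[0.024,-0.032,0,0,0,0,0],[0.024,-0.032,0,0,0,0,0]]])

```text
time_s: 1.1
eef_pos: [0.3413, -0.2446, 0.2482]
tool_rot: [-180.0, 0.0, 0.3]
force: [0.8, -0.1, 1.3]
grip_width: 0.0
grasp_force: 0.0
```

apply_moves(steps=[[[0.024,-0.032,0,0,0,0,0],[0.024,-0.032,0,0,0,0,0],[0.024,-0.032,0.02,0,0,0,0],[0.024,-0.032,0.02,0,0,0,0],[0,0,0,0,0,0,0]]])

```text
time_s: 1.6
eef_pos: [0.4364, -0.1137, 0.2058]
tool_rot: [-179.8, 0.2, 0.6]
force: [0.2, -0.3, 0.3]
grip_width: 0.003
grasp_force: 0.0
```

apply_moves(steps=[[[0.0245,-0.0235,0.02,0,0,0,0],[0,0,0.03,0,0,0,0],[0,0,0.03,0,0,0,0],[0,0,0.02,0,0,0,0],[0,0,0,0,0,0,0]]])

```text
time_s: 2.1
eef_pos: [0.4585, -0.0938, 0.1061]
tool_rot: [-179.9, 0.3, 0.3]
force: [-0.4, -1.3, 0.5]
grip_width: -0.001
grasp_force: 0.0
```

Run:
```python
from h import *
a=get_image("wrist")['img']; b=get_image("top")['img']
cv2.imwrite("pics/w1.png",np.hstack([cv2.resize(a,(480,300)),cv2.resize(b[150:275,220:350],(312,300))]))
s=arm.sense(); print(s['eef_pos'],s['force'])
```

```text
[ 0.46043951 -0.09448401  0.10872643] [-0.23824067 -0.4525249   0.3646425 ]
```

View pics/w1.png

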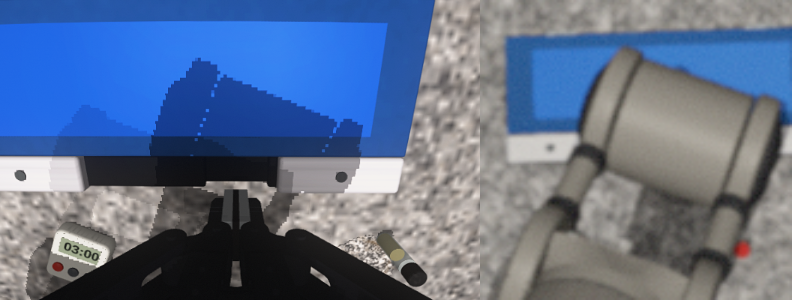

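The wrist view shows the shut fingers at about (237,190), over the right part of the rail (columns 83–278), with the vials clear. Next I'll descend gently for the first probe.

apply_moves(steps=[[[0,0,0.02,0,0,0,0],[0,0,0.014,0,0,0,0],[0,0,0,0,0,0,0],[0,0,0.002,0,0,0,0],[0,0,0.0,0,0,0,0]]])

```text
time_s: 2.7
eef_pos: [0.4611, -0.0944, 0.0734]
tool_rot: [180.0, -0.1, 0.3]
force: [0.7, -0.0, 0.1]
grip_width: 0.0
grasp_force: 0.0
```

apply_moves(steps=[[[0,0,0.002,0,0,0,0],[0,0,0.0,0,0,0,0],[0,0,0.0,0,0,0,0]]])

```text
time_s: 3.0
eef_pos: [0.4605, -0.094, 0.0705]
tool_rot: [180.0, -0.0, 0.3]
force: [-0.4, -0.9, 0.7]
grip_width: 0.003
grasp_force: 0.0
```

apply_moves(steps=[[[0,0,0.002,0,0,0,0],[0,0,0.0,0,0,0,0],[0,0,0.0,0,0,0,0]]])

```text
time_s: 3.3
eef_pos: [0.4603, -0.0939, 0.0682]
tool_rot: [-180.0, 0.0, 0.3]
force: [0.6, 0.2, -0.2]
grip_width: 0.0
grasp_force: 0.0
```

apply_moves(steps=[[[0,0,0.001,0,0,0,0],[0,0,0.0,0,0,0,0],[0,0,0.0,0,0,0,0]]])

```text
time_s: 3.6
eef_pos: [0.4604, -0.0939, 0.0673]
tool_rot: [180.0, 0.0, 0.3]
force: [-0.4, 0.2, -0.5]
grip_width: 0.004
grasp_force: 0.0
```

apply_moves(steps=[[[0,0,0.001,0,0,0,0],[0,0,0.0,0,0,0,0],[0,0,0.0,0,0,0,0]]])

```text
time_s: 3.9
eef_pos: [0.4603, -0.094, 0.0662]
tool_rot: [180.0, 0.0, 0.3]
force: [-0.4, 0.2, -0.0]
grip_width: 0.001
grasp_force: 0.0
```

apply_moves(steps=[[[0,0,0.001,0,0,0,0],[0,0,0.0,0,0,0,0],[0,0,0.0,0,0,0,0]]])

```text
time_s: 4.2
eef_pos: [0.4604, -0.094, 0.0653]
tool_rot: [180.0, 0.0, 0.3]
force: [0.2, 0.2, 1.2]
grip_width: -0.004
grasp_force: 0.0
```

apply_moves(steps=[[[0,0,0.001,0,0,0,0],[0,0,0.0,0,0,0,0],[0,0,0.0,0,0,0,0]]])

```text
time_s: 4.5
eef_pos: [0.4604, -0.094, 0.0643]
tool_rot: [180.0, 0.0, 0.3]
force: [-0.1, -0.1, 0.5]
grip_width: 0.0
grasp_force: 0.0
```

The tip is now about 4.7 mm below the rail top with no contact, so it may already be in the groove. I'll keep going gently towards TCP z 0.061.

apply_moves(steps=[[[0,0,0.001,0,0,0,0],[0,0,0.0,0,0,0,0],[0,0,0.001,0,0,0,0],[0,0,0.0,0,0,0,0],[0,0,0.0,0,0,0,0]]])

```text
time_s: 5.0
eef_pos: [0.4604, -0.094, 0.0622]
tool_rot: [180.0, 0.0, 0.3]
force: [-0.1, 0.4, -0.1]
grip_width: -0.001
grasp_force: 0.0
```

apply_moves(steps=[[[0,0,0.001,0,0,0,0],[0,0,0.0,0,0,0,0],[0,0,0.0,0,0,0,0]]])

```text
time_s: 5.3
eef_pos: [0.4603, -0.094, 0.0612]
tool_rot: [180.0, 0.0, 0.3]
force: [1.4, -0.0, -0.5]
grip_width: -0.001
grasp_force: 0.0
```

apply_moves(steps=[[[0,0,0.001,0,0,0,0],[0,0,0.0,0,0,0,0],[0,0,0.0,0,0,0,0]]])

```text
time_s: 5.6
eef_pos: [0.4605, -0.094, 0.0605]
tool_rot: [180.0, -0.0, 0.3]
force: [-0.9, -0.5, 2.5]
grip_width: -0.001
grasp_force: 1.8
```

Contact at TCP z 0.0605 (tip ≈0.0435), which matches the groove floor at 0.044. Now I'll press the tongue down.

apply_moves(steps=[[[0,0,0.001,0,0,0,0],[0,0,0.0,0,0,0,0],[0,0,0.001,0,0,0,0],[0,0,0.0,0,0,0,0]]])

```text
time_s: 6.0
eef_pos: [0.4605, -0.094, 0.0584]
tool_rot: [180.0, -0.0, 0.3]
force: [0.1, -0.0, 3.9]
grip_width: -0.002
grasp_force: 2.1
```

apply_moves(steps=[[[0,0,0.001,0,0,0,0],[0,0,0.0,0,0,0,0],[0,0,0.001,0,0,0,0],[0,0,0.0,0,0,0,0]]])

```text
time_s: 6.4
eef_pos: [0.4605, -0.094, 0.0563]
tool_rot: [180.0, -0.0, 0.3]
force: [-0.9, 0.6, 3.3]
grip_width: 0.001
grasp_force: 2.0
```

apply_moves(steps=[[[0,0,0.001,0,0,0,0],[0,0,0.0,0,0,0,0],[0,0,0.0,0,0,0,0]]])

```text
time_s: 6.7
eef_pos: [0.4604, -0.094, 0.0553]
tool_rot: [180.0, -0.0, 0.3]
force: [-0.7, -0.6, 3.8]
grip_width: -0.0
grasp_force: 2.0
```

apply_moves(steps=[[[0,0,0.001,0,0,0,0],[0,0,0.0,0,0,0,0],[0,0,0.0,0,0,0,0]]])

```text
time_s: 7.0
eef_pos: [0.4605, -0.094, 0.0547]
tool_rot: [180.0, -0.0, 0.3]
force: [-1.4, -0.6, 9.5]
grip_width: 0.005
grasp_force: 4.7
```

The force jumps after about 6 mm of travel, so the tongue is at its stop. I'll add a small extra press and check.

apply_moves(steps=[[[0,0,0.0005,0,0,0,0],[0,0,0.0,0,0,0,0],[0,0,0.0,0,0,0,0]]])

```text
time_s: 7.3
eef_pos: [0.4605, -0.0941, 0.0546]
tool_rot: [180.0, -0.0, 0.3]
force: [-4.0, -0.2, 12.6]
grip_width: 0.001
grasp_force: 6.9
```

apply_moves(steps=[[[0,0,-0.004,0,0,0,0],[0,0,-0.01,0,0,0,0],[0,0,-0.02,0,0,0,0],[0,0,-0.03,0,0,0,0],[0,0,-0.04,0,0,0,0]]])

```text
time_s: 7.8
eef_pos: [0.4593, -0.0936, 0.1579]
tool_rot: [-179.9, 0.2, 0.3]
force: [-0.1, -0.5, 0.6]
grip_width: -0.002
grasp_force: 0.0
```

apply_moves(steps=[[[0,0,-0.04,0,0,0,0],[0,0.03,-0.03,0,0,0,0],[-0.02,0.035,0,0,0,0,0],[-0.02,0.035,0,0,0,0,0],[-0.02,0.035,0,0,0,0,0]]])

```text
time_s: 8.3
eef_pos: [0.4002, -0.2302, 0.2284]
tool_rot: [180.0, -0.0, 0.3]
force: [0.9, -1.1, -0.1]
grip_width: -0.001
grasp_force: 0.0
```

apply_moves(steps=[[[-0.02,0.035,0,0,0,0,0],[-0.02,0.035,0,0,0,0,0],[-0.02,0.035,0,0,0,0,0],[0,0,0,0,0,0,0],[0,0,0,0,0,0,0]]])

```text
time_s: 8.8
eef_pos: [0.3412, -0.3348, 0.2278]
tool_rot: [-180.0, 0.0, 0.2]
force: [1.0, 0.4, -0.1]
grip_width: -0.003
grasp_force: 0.0
```

Run:
```python
from h import *
i=get_image("top"); a=i['img']; b=get_image("scene")['img']
cv2.imwrite("pics/e.png",np.hstack([cv2.resize(a[120:290,220:460],(424,300)),cv2.resize(b[140:290,170:370],(376,300))]))
hsv=cv2.cvtColor(a,cv2.COLOR_BGR2HSV)
for u,v in((297,166),(297,180),(297,192),(297,198)): print(np.round(dep(i,u,v),3))
s=arm.sense(); print(s['eef_pos'],s['force'])
```

```text
[ 0.569 -0.057  0.061]
[ 0.535 -0.057  0.072]
[ 0.505 -0.057  0.08 ]
[ 0.491 -0.057  0.084]
[ 0.34196746 -0.33364389  0.2278241 ] [-0.67212467  0.4272774  -0.87697138]
```

View pics/e.png

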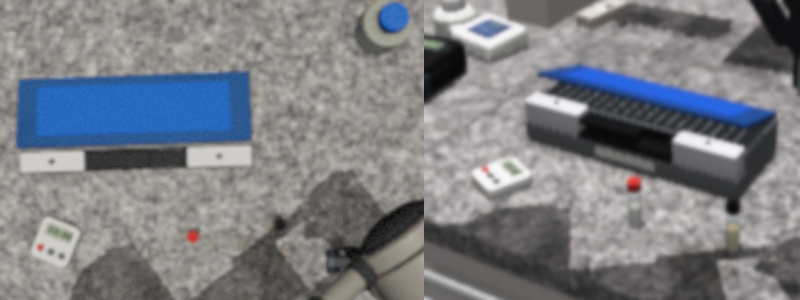

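The lid stands ajar: in the scene half its front edge is up at (560–770, 70–115), and the depth slope gives about 0.28 rad. The case, vials, timer and bottle are in place, and the hand is clear.

```bash
python3 -c "
from bench import arm
print(arm.sign_off())"
```

```text
the job is handed in; nothing more can be done
None
```

The job is handed in: I found the groove by touch at the right-hand end of the rail and pressed the tongue about 6 mm to its stop (about 13 N at most); the lid stands ajar at about 0.28 rad, nothing else looks disturbed, and the hand is clear.

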